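# Reset the window stop to its ventilation mark

### The arm

A 6-joint arm with a two-finger parallel gripper is mounted at the origin on the work surface. World frame = base frame: x ahead of the robot, y to its left, z up, the work surface at z = 0. Lengths are in m, angles in degrees, forces in N, time in s.
With the tool pointing down it reaches from about 0.35 to 0.925 m from the base axis. Payload 6.4 kg.
Tool frame: the origin (TCP) lies between the finger pads, 19 mm behind the fingertips; this is the grasp point; z points along the fingers, y is the direction in which the jaws open and shut (so a half turn about z gives the same grasp; the last joint's range is limited). The gripper opens to 85 mm and grips with 20 to 120 N. Pads are 22 mm wide; open, the fingers measure 114 mm over their backs; the gripper's body (76 mm by 85 mm) begins 54 mm behind the grasp point. The pads swing forward as they close: fully open they stand 13 mm farther back than shut.
Start: joints at [-9.975, 14.043, 89.255, -0, 76.702, -9.975], TCP at [0.65, 0, 0.25] pointing down, gripper open.
Joint ranges: [-179.41, 179.41], [-58.25, 129.5], [7.25, 145.43], [-54.29, 234.29], [11.92, 165.04], [-157.13, 157.13]. Speed limits (degrees/s): [147.25, 147.25, 180, 180, 180, 180].

### API

Orientations are given as a 3x3 rotation matrix whose columns are the frame's x, y, z axes.
In Python, from station import * gives the robot as it stands.
- The arm moves only by the shell command python3 -m inch 'ROWS' [FORCE]. ROWS is JSON, a list of rows, each a list of 3 entries, a list of its own where there are three numbers: the closure, from 0 (fully open) to 1 (shut), then the shift along the tool's x, y, z in m, then the turn, a rotation vector about the tool's x, y, z in rad. A call has 1 to 12 rows; each row shifts and turns the commanded pose from where the row before left it, along the tool's axes as they then stand; what a row does not reach is not made up. A row lasts 1/8 s, in which the tool goes at most 62.5 mm and 10.7 degrees, less where a joint would pass 70% of its speed; a pose out of reach is approached as far as the arm can. A call with a gripper value outside its range is refused whole. The fingers move at their own pace and stop on an object; FORCE is the grip in N (left out, the last holds). Time passes only in rows, so rows that do not move let the fingers close. It gives the time, the measured TCP pose, the force and the opening at its end, in the units of the state.
- get_obs(): the state, without advancing time (a new reading comes with each control period).
- grab_frame(name): name is "scene" or "side" or "wrist"; returns a dict with "image" (384x512x3 uint8, red, green, blue), "fovy" (degrees; the focal length in pixels is half the picture's height over the tangent of half this angle, whatever the lens; pixels are square), "cx", "cy" (the principal point, pixels), "R" (3x3) and "t" (3): a world point X has camera coordinates R X + t; the wrist camera has in their place "tool_from_camera" (4x4, takes a point from camera to tool coordinates, whose origin is the TCP and whose axes are the flange's). Camera axes: x right, y down, z forward; pixel columns grow to the right and rows downward; lengths in m; the calibration is good to about 2 mm. A picture is of the moment at which its call begins: read the wrist's pose just before it. There is no depth.
- finish_job(): hands the job in, once; it reports no verdict.
The state is a dict: "time": time; "joint_pos": joint angles; "qvel": joint speeds; "joint_torque": joint torques, N m; "eef_pos": TCP position; "tcp_rot": TCP orientation; "ft_force": force on the tool from outside, world axes, zero at the start; "torque": the same for the moment, N m; "width": finger opening in m.
Only numpy, scipy, OpenCV 4.12 (cv2) and the standard library are available. Lean on these libraries where they do the work, as an engineer would, in place of code of your own. Each camera call takes 0.05 s, during which the arm holds its last target. There are 200 camera calls.

### The job

Reset the sliding-window stop on the laundry shelf: lift its clamp lever to free the carriage, slide the carriage along the rail until its pointer lines up with the tip of the pointed mark (not the round one), then press the lever fully down again to lock it there and let go. Leave the vase, the scrub pad holder and the watering can where they are.

Things in the scene. Friction and masses are not known exactly. Their poses are not given: they have to be found in the camera images.
- shelf: Narrow aluminium shelf fixed to a low window frame behind it (no higher than the board). Origin on the worktop (z 0) below the rail's centre line at mid-length; x points away from the robot, y along the rail, z up. Board top at z 70 mm; board x -20 to +130, y -380 to +380. On it along x = 0 a steel rail, 20 wide, 16 high, 460 long, carries the stop's carriage.
- bar_mid (a point): Middle of the fixed peg bar above the lever: 12 mm round, level, along shelf y (-360 to +360), at shelf x -72, z 290 mm; white pegs on it reach 13 mm below and 62 mm above its axis, 16 mm to each side. It blocks a tool pointing straight down at the lever: come from the robot's side under it, tilted about 25 to 45 degrees, fingers pointing down and away from the robot.
- carriage (a joint): Place in m of the stop's carriage along the rail, growing to shelf +y; 0 = mid-rail, travel -0.17 to +0.17. Grey plastic block 64 (x) x 70 (y) mm, z 72 to 106 mm, a black rubber buffer (24 mm round, 16 mm long) on each y side. Free, it slides with about 2 N; with the lever down friction clamps it to the rail.
- lever (a joint): Angle in rad of the carriage's clamp lever: 0 = fully down, locked (it slopes 15 degrees below level towards the robot); 0.80 = fully up (31 degrees above level). The clamp eases as it rises and is free above about 0.4. Stiff: it stays where it is left; lifting takes about 5 N at the grip point, pressing down about 4 N.
- lever_pivot (a point): Hinge of the lever, on top of the carriage between two cheeks, 120 mm above the worktop, on the rail's centre line; its axis runs along the rail (y). The lever swings upwards from the robot's side.
- lever_grip (a point): Grip point on the lever, mid-section, 75 mm from the pivot. A flat steel bar pointing from the pivot towards the robot (shelf -x): 24 mm wide along y, 14 mm thick, rounded end 105 mm from the pivot. It overhangs the shelf's front edge, free on both sides and below. Pinch its flanks along y; it can turn between the pads as it swings.
- pointer_tip (a point): Tip of the carriage's small steel pointer, at the back (+x) face of the carriage, 90 mm above the worktop, 42 mm behind the rail's centre line, at the carriage's middle in y.
- mark_pointed: Black plastic plate with a 90 degree point towards the rail, 40 mm wide (y), 70 long (x), top 18 mm above the board, fixed on the board behind the rail. Origin below the tip of the point, on the board top; axes parallel to the shelf's. The pointer lines up when both tips have the same shelf y; the tips are then 4 mm apart in x.
- mark_round: Black plastic disc, 44 mm across, top 18 mm above the board, fixed behind the rail on the other side. Not the target. Origin on the board top below the disc's edge point nearest the rail.
- vase: White ceramic vase, 76 mm across, 135 mm high, on the shelf board near one end. Origin at the centre of its foot. Leave alone.
- pad_holder: Open stainless tray with a steel scrub pad, 60 x 95 x 36 mm, on the shelf board near the other end. Origin at the centre of its underside. Leave alone.
- watering_can: Green plastic watering can, body 116 mm across, 120 mm high (handle to 162 mm), spout along its own +y to 141 mm from its axis, handle to 102 mm on -y, standing on the worktop beside the work. Origin at the centre of its underside. Leave alone.

How it is judged:
By the outcome, as a careful person would: the job done as asked, in the order asked, and still so for the second after the job is handed in, with the robot touching nothing.
It also fails if it takes over 56 s, if anything falls off the work surface, if the arm or the gripper's body presses on something with over 40 N, if the wrist force passes 120 N, or if a joint passes its speed limit or range.

## Working session

There is one attempt and no reset: what is moved stays moved. The work goes in short steps, Python scripts to look and compute and a shell command to move; the robot and the scene stay as the last step left them, time stands still between calls to the robot, and variables do not carry over. Pictures are saved under pics/ and viewed, about 8 in all and at most 12, crops included, and the job is handed in when it is done.

```bash
ls; mkdir -p pics; python3 - <<'E'
from station import *
import cv2,pickle,numpy as np
d={}
for n in("scene","side"):
    f=grab_frame(n);d[n]=f;cv2.imwrite(f"pics/{n}0.png",f["image"][:,:,::-1])
    R=np.array(f["R"]);t=np.array(f["t"]);print(n,f["fovy"],f["cx"],f["cy"],(-R.T@t).round(3),R.round(3).tolist())
pickle.dump(d,open("f0.pkl","wb"))
a=cv2.imread("pics/scene0.png");b=cv2.imread("pics/side0.png")
o=get_obs();print({k:np.round(v,4).tolist() for k,v in o.items()})
E
```

```text
pics
scene 52.32681840727011 254.38271053320696 200.26416634252038 [ 1.186 -0.247  1.134] [[0.221, 0.975, 0.001], [0.812, -0.183, -0.554], [-0.54, 0.123, -0.833]]
side 47.14244538664251 256.4088521074613 191.79879350856302 [0.463 0.883 0.931] [[-0.988, -0.156, 0.022], [-0.11, 0.583, -0.805], [0.112, -0.797, -0.593]]
{'time': 0.1, 'joint_pos': [-9.9729, 14.081, 89.3199, 0.0011, 76.7023, -9.9751], 'qvel': [-0.098, -0.1417, -0.223, -0.044, -0.0336, -0.034], 'joint_torque': [-0.0004, -43.0673, -32.7129, -0.0002, 0.0028, -0.0], 'eef_pos': [0.6495, 0.0001, 0.249], 'tcp_rot': [[-0.0, 1.0, -0.0018], [1.0, 0.0, 0.0003], [0.0003, -0.0018, -1.0]], 'ft_force': [-0.0826, 0.21, 0.609], 'torque': [-0.0205, 0.0451, -0.079], 'width': 0.0853}
```

View pics/scene0.png

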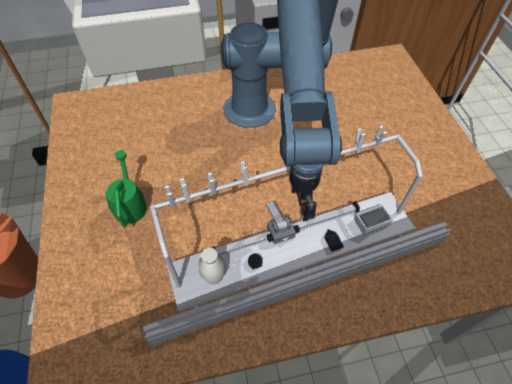

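View pics/side0.png

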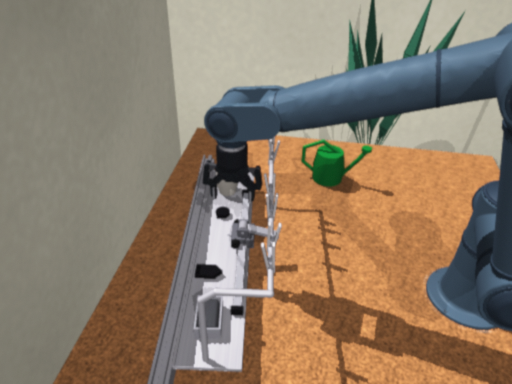

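The scene view shows the lever and carriage near (282,225), the pointed mark at (333,240), the round mark at (255,261) and the peg bar in front. In the side view the pointed mark is at (208,271) and the carriage at about (240,235).

```bash
cat > h.py <<'E'
import numpy as np,cv2,pickle
def cam(f):
    h=f["image"].shape[0];F=h/2/np.tan(np.radians(f["fovy"])/2)
    return F,np.array(f["R"]),np.array(f["t"])
def plane(f,u,v,z):
    F,R,t=cam(f);c=-R.T@t;d=R.T@np.array([(u-f["cx"])/F,(v-f["cy"])/F,1]);return c+d*(z-c[2])/d[2]
def proj(f,X):
    F,R,t=cam(f);p=R@np.array(X)+t;return np.array([f["cx"]+F*p[0]/p[2],f["cy"]+F*p[1]/p[2]])
E
python3 - <<'E'
from h import *
d=pickle.load(open("f0.pkl","rb"))
s=d["scene"]["image"][185:305,160:430,::-1];s=cv2.resize(s,None,fx=2.9,fy=2.9,interpolation=cv2.INTER_CUBIC)
cv2.imwrite("pics/s_crop.png",s)
E
```

```text
(no output)
```

View pics/s_crop.png

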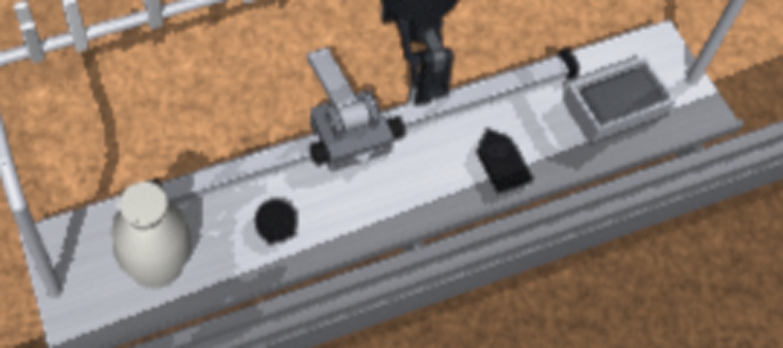

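```bash
python3 - <<'E'
from h import *
d=pickle.load(open("f0.pkl","rb"));f=d["scene"]
for n,x,y,z in [("frontR",668,22,.07),("frontL",32,222,.07),("backR",742,125,.07),("railR",570,62,.078),("railL",160,188,.078),("bufL",318,153,.09),("bufR",396,127,.09),("tip",489,130,.088),("ptr",365,161,.09),("leverend",320,50,.1),("round",276,219,.088),("vase",150,270,.07)]:
    print(n,plane(f,160+x/2.9,185+y/2.9,z).round(3))
b=d["side"]["image"][140:384,150:300,::-1]
cv2.imwrite("pics/side_crop.png",cv2.resize(b,None,fx=2.4,fy=2.4,interpolation=cv2.INTER_CUBIC))
E
```

```text
frontR [0.565 0.357 0.07 ]
frontL [ 0.654 -0.378  0.07 ]
backR [0.709 0.38  0.07 ]
railR [0.596 0.224 0.078]
railL [ 0.649 -0.244  0.078]
bufL [ 0.651 -0.077  0.09 ]
bufR [0.639 0.01  0.09 ]
tip [0.663 0.106 0.088]
ptr [ 0.671 -0.032  0.09 ]
leverend [ 0.534 -0.046  0.1  ]
round [ 0.714 -0.136  0.088]
vase [ 0.732 -0.269  0.07 ]
```

View pics/side_crop.png

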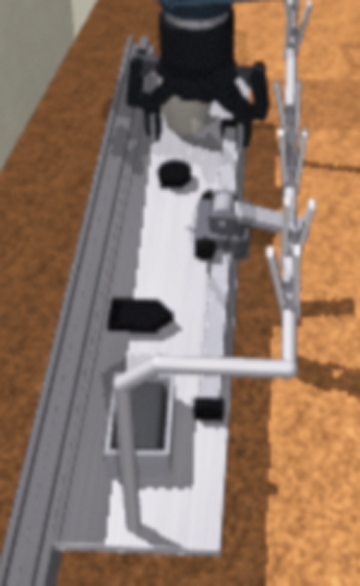

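Estimates from the pictures: shelf yaw is about 6.7°, its origin about (0.626, -0.009), the carriage at about -0.028 and the pointed tip at about +0.110. The TCP is currently behind the bar, so I'll go up, back over it, turn the jaws and tilt.

```bash
python3 -m inch '[[0,[0,0,-0.05],[0,0,0]],[0,[0,0,-0.05],[0,0,0]],[0,[0,0,-0.05],[0,0,0]],[0,[0,0,-0.02],[0,0,0]],[0,[0,-0.05,0],[0,0,0]],[0,[0,-0.05,0],[0,0,0]],[0,[0,-0.05,0],[0,0,0]],[0,[0,-0.05,0],[0,0,0]],[0,[0,-0.05,0],[0,0,0]],[0,[0,0,0],[0,0,0.18]],[0,[0,0,0],[0,0,0.18]],[0,[0,0,0],[0,0,0.18]]]'
python3 -m inch '[[0,[0,0,0],[0,0,0.18]],[0,[0,0,0],[0,0,0.18]],[0,[0,0,0],[0,0,0.18]],[0,[0,0,0],[0,0,0.18]],[0,[0,0,0],[0,0,0.18]],[0,[0,0,0.05],[0,0,0.014]],[0,[0,0,0.05],[0,0,0]],[0,[0,0,0.05],[0,0,0]],[0,[0,0,0],[0,0.175,0]],[0,[0,0,0],[0,0.175,0]],[0,[0,0,0],[0,0.175,0]],[0,[0,0,0],[0,0.175,0]]]'
python3 - <<'E'
from station import *
from h import *
o=get_obs();print({k:np.round(v,4).tolist() for k,v in o.items()})
d={}
for n in("scene","wrist"):
    d[n]=grab_frame(n)
pickle.dump((o,d),open("f1.pkl","wb"))
a=cv2.resize(d["scene"]["image"][120:300,120:420],(400,240));b=cv2.resize(d["wrist"]["image"],(400,300))
cv2.imwrite("pics/m1.png",np.vstack([a,b])[:,:,::-1])
print(np.round(d["wrist"]["tool_from_camera"],3).tolist(),d["wrist"]["fovy"])
E
```

```text
time: 1.6
eef_pos: [0.3995, 0.0001, 0.4184]
tcp_rot: [[0.519, 0.855, -0.003], [0.855, -0.519, 0.001], [-0.001, -0.003, -1.0]]
ft_force: [-0.3, -0.8, 0.1]
width: 0.0853
time: 3.1
eef_pos: [0.3998, 0.0004, 0.2686]
tcp_rot: [[0.757, 0.117, 0.642], [0.089, -0.993, 0.076], [0.647, -0.001, -0.763]]
ft_force: [-0.3, 0.3, -0.1]
width: 0.0854
{'time': 3.1, 'joint_pos': [-30.9274, -55.7831, 145.3016, 27.2939, 59.6401, 44.9389], 'qvel': [-37.1521, -70.2278, 48.9918, 74.2155, -26.551, -58.2158], 'joint_torque': [2.7133, 6.6504, -37.2651, -0.1226, -0.8687, 0.8731], 'eef_pos': [0.3998, 0.0004, 0.2686], 'tcp_rot': [[0.7573, 0.117, 0.6424], [0.0887, -0.9931, 0.0763], [0.647, -0.0008, -0.7625]], 'ft_force': [-0.2995, 0.2808, -0.0729], 'torque': [0.0201, 0.2973, 0.0146], 'width': 0.0854}
[[0.001, -0.952, -0.306, 0.078], [1.0, 0.001, -0.0, 0.001], [0.0, -0.306, 0.952, -0.124], [0.0, 0.0, 0.0, 1.0]] 63.553793186041965
```

View pics/m1.png

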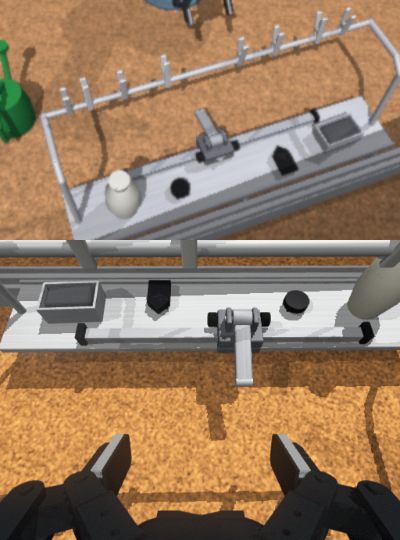

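The scene is undisturbed. In the wrist view (half of the picture below row 240) the lever end is at about (243,382), the pointed tip at about (159,312) and the carriage at about (241,325). Next is the pre-grasp, then a settled look.

```bash
python3 -m inch '[[0,[0.0015,0.016,0.03],[0,0,0]],[0,[0.0015,0.016,0.03],[0,0,0]],[0,[0.0015,0.016,0.03],[0,0,0]],[0,[0.0015,0.016,0.03],[0,0,0]],[0,[0,0,0],[0,0,0]],[0,[0,0,0],[0,0,0]]]'
python3 - <<'E'
from station import *
from h import *
o=get_obs();f=grab_frame("wrist")
print(np.round(o["joint_pos"],1))
T=np.eye(4);T[:3,:3]=o["tcp_rot"];T[:3,3]=o["eef_pos"]
M=np.linalg.inv(T@np.array(f["tool_from_camera"]));f["R"]=M[:3,:3];f["t"]=M[:3,3]
pickle.dump((o,f),open("f2.pkl","wb"))
cv2.imwrite("pics/w2.png",cv2.resize(f["image"],(768,576),interpolation=cv2.INTER_CUBIC)[:,:,::-1])
E
```

```text
time: 3.95
eef_pos: [0.4882, -0.0533, 0.1813]
tcp_rot: [[0.761, 0.117, 0.638], [0.089, -0.993, 0.076], [0.643, -0.001, -0.766]]
ft_force: [-0.2, -0.4, 0.3]
width: 0.0855
[-30.9 -22.7 137.5  39.3  38.5  26.8]
```

View pics/w2.png

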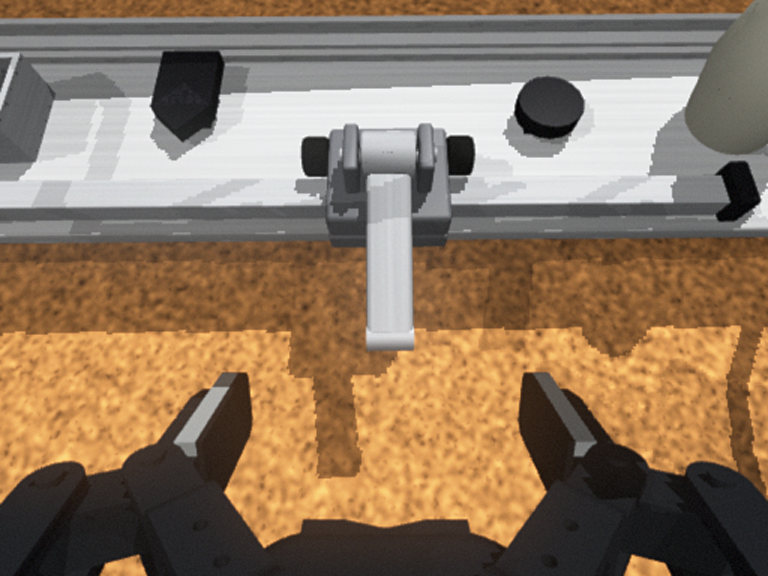

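```bash
python3 - <<'E'
from h import *
o,f=pickle.load(open("f2.pkl","rb"))
yaw=np.radians(6.7);S=np.array([[np.cos(yaw),np.sin(yaw)],[-np.sin(yaw),np.cos(yaw)]]);O=np.array([.626,-.009])
for n,u,v,z in [("leverend",390,335,.098),("levmid",389,250,.11),("cheekmid",388.5,150,.127),("bufL",313,156,.089),("bufR",463,155,.089),("tipbot",182,141,.07),("round_bot",548,138,.07),("edge1",20,241,.07),("edge2",700,233,.07)]:
    p=plane(f,u/1.5,v/1.5,z);print(n,p.round(4),(S@(p[:2]-O)).round(4), (np.array(o["tcp_rot"]).T@(p-o["eef_pos"])).round(4))
E
```

```text
leverend [ 0.5347 -0.0509  0.098 ] [-0.0956 -0.031 ] [-0.018   0.0032  0.0937]
levmid [ 0.5765 -0.0455  0.11  ] [-0.0535 -0.0305] [0.022  0.0027 0.1116]
cheekmid [ 0.6261 -0.0394  0.127 ] [-0.0034 -0.0302] [0.0713 0.0024 0.1307]
bufL [0.6461 0.0099 0.089 ] [0.0222 0.0165] [ 0.0665 -0.0441  0.1763]
bufR [ 0.6578 -0.0826  0.089 ] [ 0.023  -0.0768] [0.0671 0.0491 0.1767]
tipbot [0.6621 0.1062 0.07  ] [0.0493 0.1102] [ 0.075  -0.1378  0.2084]
round_bot [ 0.6939 -0.1416  0.07  ] [ 0.052  -0.1396] [0.0772 0.112  0.2098]
edge1 [0.5756 0.1844 0.07  ] [-0.0275  0.1979] [ 0.0161 -0.2256  0.1592]
edge2 [ 0.631  -0.2347  0.07  ] [-0.0214 -0.2247] [0.021  0.197  0.1625]
```

```bash
python3 -m inch '[[0,[0.0005,0.001,0.036],[0,0,0]],[0,[0.0005,0.001,0.036],[0,0,0]],[0,[0.0005,0.0008,0.034],[0,0,0]],[0,[0,0,0],[0,0,0]],[1,[0,0,0],[0,0,0]],[1,[0,0,0],[0,0,0]],[1,[0,0,0],[0,0,0]],[1,[0,0,0],[0,0,0]],[1,[0,0,0],[0,0,0]],[1,[0,0,0],[0,0,0]],[1,[0,0,0],[0,0,0]],[1,[0,0,0],[0,0,0]]]' 50
```

```text
time: 5.5
eef_pos: [0.5579, -0.0474, 0.1029]
tcp_rot: [[0.759, 0.119, 0.64], [0.09, -0.993, 0.079], [0.645, -0.002, -0.764]]
ft_force: [-9.9, 4.5, 11.4]
width: 0.0229
```

The grip is on (width 23 mm), so I'll lift along the arc.

```bash
python3 -m inch '[[1,[0.0037,0,-0.0053],[0,0,0]],[1,[0.0037,0,-0.0053],[0,0,0]],[1,[0.0037,0,-0.0053],[0,0,0]],[1,[0.0038,0,-0.0054],[0,0,0]],[1,[0,0,0],[0,0,0]]]'
python3 -m inch '[[1,[0.005,0,-0.0043],[0,0,0]],[1,[0.005,0,-0.004],[0,0,0]],[1,[0.0055,0,-0.0035],[0,0,0]],[1,[0.0058,0,-0.0032],[0,0,0]],[1,[0,0,0],[0,0,0]],[1,[0,0,0],[0,0,0]]]'
```

```text
time: 6.12
eef_pos: [0.5552, -0.0476, 0.1276]
tcp_rot: [[0.76, 0.119, 0.639], [0.09, -0.993, 0.078], [0.643, -0.002, -0.766]]
ft_force: [3.9, 4.0, -2.2]
width: 0.023
time: 6.88
eef_pos: [0.5601, -0.047, 0.1503]
tcp_rot: [[0.763, 0.119, 0.635], [0.09, -0.993, 0.078], [0.64, -0.002, -0.768]]
ft_force: [-4.4, 0.9, -9.9]
width: 0.0232
```

```bash
python3 -m inch '[[1,[0,-0.008,0],[0,0,0]],[1,[0,-0.016,0],[0,0,0]],[1,[0,-0.016,0],[0,0,0]],[1,[0,-0.016,0],[0,0,0]],[1,[0,-0.016,0],[0,0,0]],[1,[0,-0.016,0],[0,0,0]],[1,[0,-0.016,0],[0,0,0]],[1,[0,-0.016,0],[0,0,0]],[1,[0,-0.012,0],[0,0,0]],[1,[0,-0.0045,0],[0,0,0]],[1,[0,0,0],[0,0,0]],[1,[0,0,0],[0,0,0]]]'
python3 - <<'E'
from station import *
from h import *
o=get_obs();f=grab_frame("wrist");g=grab_frame("scene")
T=np.eye(4);T[:3,:3]=o["tcp_rot"];T[:3,3]=o["eef_pos"]
M=np.linalg.inv(T@np.array(f["tool_from_camera"]));f["R"]=M[:3,:3];f["t"]=M[:3,3]
pickle.dump((o,f,g),open("f3.pkl","wb"))
p=proj(g,[.66,.105,.088]).astype(int);print(p)
a=cv2.resize(g["image"][p[1]-28:p[1]+22,p[0]-50:p[0]+50],(800,400),interpolation=cv2.INTER_CUBIC)
b=cv2.resize(f["image"][0:128],(800,200),interpolation=cv2.INTER_AREA)
cv2.imwrite("pics/m3.png",np.vstack([a,b])[:,:,::-1])
E
```

```text
time: 8.38
eef_pos: [0.5433, 0.0888, 0.1506]
tcp_rot: [[0.765, 0.12, 0.633], [0.09, -0.993, 0.079], [0.638, -0.003, -0.77]]
ft_force: [-19.1, -0.3, 2.0]
width: 0.0227
[328 228]
```

View pics/m3.png

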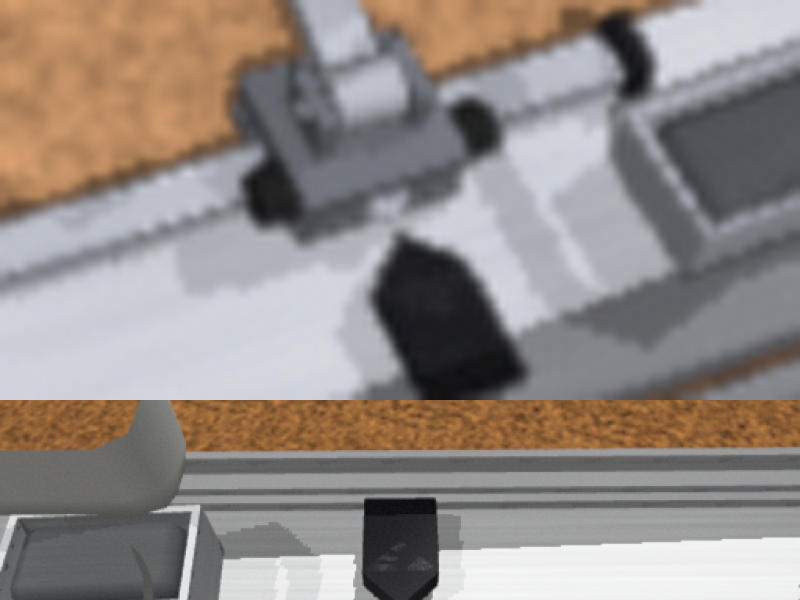

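The scene crop shows the mark tip at (403,235) and the carriage pointer around (395,207), so it is nearly aligned. I'll measure the residual.

```bash
python3 - <<'E'
from h import *
o,f,g=pickle.load(open("f3.pkl","rb"))
Y=np.array([-.119,.993]);X=np.array([.993,.119])
def s(p): d=p[:2]-np.array([.626,-.009]);return np.round([X@d,Y@d],4)
u0,v0=278,200
for n,u,v,z in [("tip",403,233,.088),("ptr",396,212,.09),("bL",268,193,.089),("bR",480,125,.089)]:
    p=plane(g,u0+(u+.5)/8-.5,v0+(v+.5)/8-.5,z);print(n,s(p))
a=cv2.resize(g["image"][215:245,310:350],(800,600),interpolation=cv2.INTER_NEAREST)
b=cv2.resize(f["image"][60:210,156:356],(560,420),interpolation=cv2.INTER_CUBIC)
a=cv2.resize(a,(240,180),interpolation=cv2.INTER_NEAREST)
c=np.zeros((420,800,3),np.uint8);c[:,:560]=b;c[:180,560:]=a
cv2.imwrite("pics/m4.png",c[:,:,::-1])
k=(f["image"].max(2)<60);k[150:]=0;k[:,:190]=0;k[:,330:]=0
for r in range(70,150,6):
    q=np.where(k[r])[0]
    if len(q): print(r,q.min(),q.max(),end="; ")
print(f["cx"],f["cy"])
E
```

```text
tip [0.0464 0.1091]
ptr [0.0381 0.1098]
bL [0.0134 0.0673]
bR [0.013  0.1582]
70 233 278; 76 233 279; 82 233 279; 88 233 279; 94 233 279; 100 232 279; 106 232 279; 112 232 279; 118 233 278; 124 239 273; 130 247 266; 142 309 322; 148 204 327; 256.45332202796277 190.65069458737383
```

View pics/m4.png

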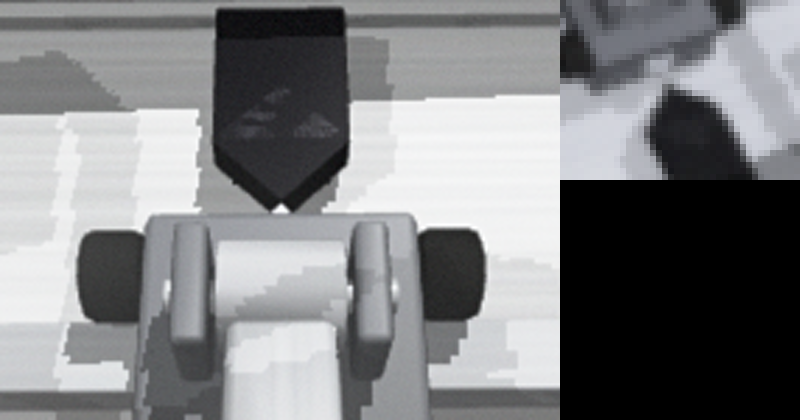

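The wrist crop shows the white pointer tip at column 281, the mark's edges at 215 and 348 (centre 281.5) and the buffers at 78 and 485 (centre 281.5). This is right at the principal column, so it is aligned to a few tenths of a mm. Pressing the lever down along the arc.

```bash
python3 -m inch '[[1,[-0.0058,0,0.0032],[0,0,0]],[1,[-0.0055,0,0.0035],[0,0,0]],[1,[-0.005,0,0.004],[0,0,0]],[1,[-0.005,0,0.0043],[0,0,0]],[1,[-0.0038,0,0.0054],[0,0,0]],[1,[-0.0037,0,0.0053],[0,0,0]],[1,[-0.0037,0,0.0053],[0,0,0]],[1,[-0.0037,0,0.0053],[0,0,0]],[1,[0,0,0],[0,0,0]],[1,[0,0,0],[0,0,0]]]'
python3 -m inch '[[1,[-0.0013,0,0.0015],[0,0,0]],[1,[-0.0013,0,0.0015],[0,0,0]],[1,[0,0,0],[0,0,0]],[1,[0,0,0],[0,0,0]]]'
```

```text
time: 9.72
eef_pos: [0.5441, 0.0875, 0.1055]
tcp_rot: [[0.756, 0.117, 0.645], [0.089, -0.993, 0.076], [0.649, 0.0, -0.761]]
ft_force: [-17.1, 2.4, 15.5]
width: 0.0229
time: 10.22
eef_pos: [0.545, 0.0877, 0.1035]
tcp_rot: [[0.753, 0.117, 0.647], [0.089, -0.993, 0.076], [0.651, 0.0, -0.759]]
ft_force: [-33.2, -0.2, 34.0]
width: 0.0227
```

```bash
python3 -m inch '[[1,[0.001,0,-0.0015],[0,0,0]],[1,[0,0,-0.001],[0,0,0]],[0,[0,0,0],[0,0,0]],[0,[0,0,0],[0,0,0]],[0,[0,0,0],[0,0,0]],[0,[0,0,0],[0,0,0]],[0,[0,0,-0.025],[0,0,0]],[0,[0,0,-0.035],[0,0,0]],[0,[0,0,-0.035],[0,0,0]],[0,[0,0,-0.01],[0,0,0]],[0,[0,0,0],[0,0,0]],[0,[0,0,0],[0,0,0]]]'
python3 - <<'E'
from station import *
from h import *
o=get_obs();f=grab_frame("wrist");g=grab_frame("scene");h=grab_frame("side")
T=np.eye(4);T[:3,:3]=o["tcp_rot"];T[:3,3]=o["eef_pos"]
M=np.linalg.inv(T@np.array(f["tool_from_camera"]));f["R"]=M[:3,:3];f["t"]=M[:3,3]
pickle.dump((o,f,g,h),open("f5.pkl","wb"))
p=proj(h,[.60,.1,.1]).astype(int);print(p)
a=cv2.resize(h["image"][p[1]-30:p[1]+30,p[0]-40:p[0]+40],(400,300),interpolation=cv2.INTER_CUBIC)
q=proj(g,[.62,.1,.1]).astype(int);print(q)
e=cv2.resize(g["image"][q[1]-30:q[1]+30,q[0]-40:q[0]+40],(400,300),interpolation=cv2.INTER_CUBIC)
b=cv2.resize(f["image"][20:240,106:406],(400,293),interpolation=cv2.INTER_AREA)
b=cv2.resize(f["image"][0:240,116:396],(350,300));z=np.zeros((300,800,3),np.uint8);z[:,:350]=b
c=cv2.resize(f["image"][20:170,156:356],(400,300),interpolation=cv2.INTER_CUBIC);z[:,400:]=c
cv2.imwrite("pics/m5.png",np.vstack([np.hstack([a,e]),z])[:,:,::-1])
E
```

```text
time: 11.72
eef_pos: [0.4741, 0.0789, 0.1803]
tcp_rot: [[0.76, 0.116, 0.639], [0.089, -0.993, 0.075], [0.644, -0.0, -0.765]]
ft_force: [-0.1, 0.4, -0.6]
width: 0.0857
[243 268]
[322 216]
```

View pics/m5.png

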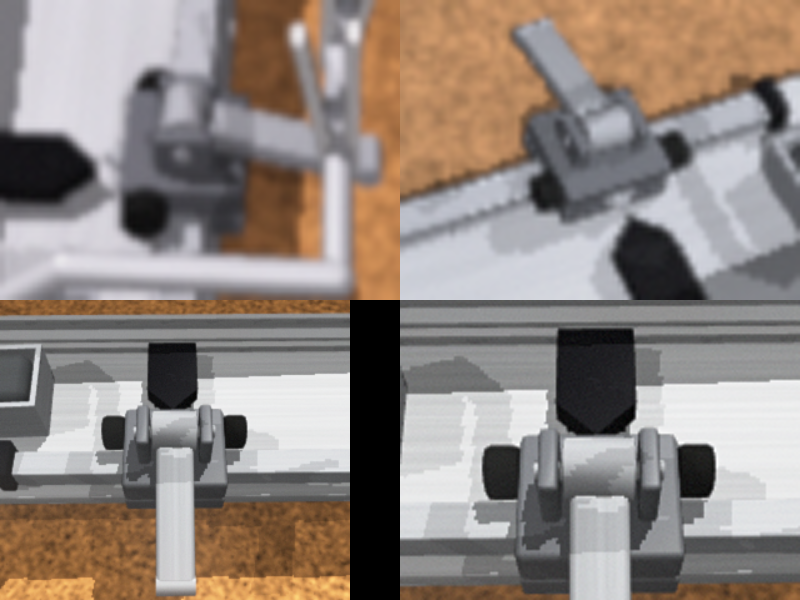

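The lever looks down, but the carriage seems to have crept by about 1.5 mm during pressing: the mark's edges at 556 and 636 have centre 596, the buffers' centre is 599.5. I'll measure this and the lever angle.

```bash
cat > m.py <<'E'
from h import *
def edges(f,r,c0,c1,thr=70):
    q=np.where(f["image"][r,c0:c1].max(1)<thr)[0]+c0
    return q
def meas(o,f,rm,rb):
    R=np.array(o["tcp_rot"]);p0=np.array(o["eef_pos"])
    Y=np.array([-.1175,.993]);
    out=[]
    for rows,z in((rm,.088),(rb,.089)):
        v=[]
        for r in rows:
            q=edges(f,r,190,330); a=plane(f,q.min()-.5,r,z);b=plane(f,q.max()+.5,r,z);v.append((Y@(a+b)[:2]/2, q.min(),q.max(),abs(Y@(a-b)[:2])))
        out.append(np.mean([x[0] for x in v]));print(v[0],v[-1])
    print("mark-carriage along y, mm",(out[0]-out[1])*1e3)
E
python3 - <<'E'
from m import *
o,f,g=pickle.load(open("f3.pkl","rb"));meas(o,f,range(85,112,4),range(150,166,4))
o5,f5,g5,h5=pickle.load(open("f5.pkl","rb"));meas(o5,f5,range(42,66,4),range(98,112,4))
# lever end: rows of column through lever middle, model prediction
X=np.array([.993,.1175]);Y=np.array([-.1175,.993]);O=np.array([.626,-.009])
o2,f2=pickle.load(open("f2.pkl","rb"))
for f,y,c in((f2,-.0305,260),(f5,.1085,257)):
    im=f["image"][:,c-3:c+4].mean(1).astype(float);sat=im.max(1)-im.min(1)
    r=[i for i in range(150,300) if sat[i]>40][0];
    for a in(-15,-12,-9):
        a=np.radians(a);out=[]
        for l,t in((.105,-.007),(.105,0),(.105,.007)):
            x=-(l*np.cos(a))-t*np.sin(a)*-1;z=.12+l*np.sin(a)+t*np.cos(a);q=O+x*X+y*Y;out.append(proj(f,[*q,z]).round(1).tolist())
        print(r,out)
E
```

```text
(np.float64(0.024860640325628694), np.int64(233), np.int64(279), np.float64(0.0392599741710035)) (np.float64(0.025171912518820658), np.int64(232), np.int64(279), np.float64(0.03870597421782228))
(np.float64(0.022758348453714133), np.int64(190), np.int64(327), np.float64(0.1045460390057465)) (np.float64(0.022376812607762975), np.int64(190), np.int64(328), np.float64(0.10360741372151379))
mark-carriage along y, mm 2.632641932829298
(np.float64(0.02557820165554546), np.int64(234), np.int64(272), np.float64(0.040085462931759644)) (np.float64(0.024971068620037992), np.int64(234), np.int64(273), np.float64(0.03980766173322823))
(np.float64(0.023399265164649477), np.int64(198), np.int64(312), np.float64(0.10780213787643214)) (np.float64(0.023376779674387102), np.int64(198), np.int64(312), np.float64(0.1058935145691092))
mark-carriage along y, mm 1.629855740595751
234 [[259.3, 232.4], [259.4, 232.5], [259.5, 232.5]]
234 [[259.4, 232.7], [259.5, 232.3], [259.6, 231.9]]
234 [[259.5, 232.7], [259.5, 231.8], [259.6, 230.8]]
237 [[251.5, 234.1], [251.3, 234.2], [251.2, 234.3]]
237 [[251.3, 234.4], [251.2, 234.1], [251.0, 233.7]]
237 [[251.2, 234.5], [251.1, 233.6], [250.9, 232.7]]
```

The carriage sits about 1.5 mm short in +y (it was about 0.4 mm before pressing). There is plenty of time, so I'll regrasp, lift, nudge and press again, this time letting the arm settle first.

```bash
python3 -m inch '[[0,[0,0,0.036],[0,0,0]],[0,[0,0,0.036],[0,0,0]],[0,[0,0,0.034],[0,0,0]],[0,[0,0,0],[0,0,0]],[1,[0,0,0],[0,0,0]],[1,[0,0,0],[0,0,0]],[1,[0,0,0],[0,0,0]],[1,[0,0,0],[0,0,0]],[1,[0,0,0],[0,0,0]],[1,[0,0,0],[0,0,0]],[1,[0,0,0],[0,0,0]],[1,[0,0,0],[0,0,0]]]' 50
python3 -m inch '[[1,[0.0037,0,-0.0053],[0,0,0]],[1,[0.0037,0,-0.0053],[0,0,0]],[1,[0.0037,0,-0.0053],[0,0,0]],[1,[0.0038,0,-0.0054],[0,0,0]],[1,[0.005,0,-0.0043],[0,0,0]],[1,[0.005,0,-0.004],[0,0,0]],[1,[0.0055,0,-0.0035],[0,0,0]],[1,[0,0,0],[0,0,0]],[1,[0,0,0],[0,0,0]],[1,[0,0,0],[0,0,0]]]'
python3 -m inch '[[1,[0,-0.001,0],[0,0,0]],[1,[0,-0.0005,0],[0,0,0]],[1,[0,0,0],[0,0,0]],[1,[0,0,0],[0,0,0]],[1,[0,0,0],[0,0,0]],[1,[0,0,0],[0,0,0]]]'
cat > look.py <<'E'
from station import *
from h import *
import sys
o=get_obs();f=grab_frame("wrist");g=grab_frame("scene");h=grab_frame("side")
T=np.eye(4);T[:3,:3]=o["tcp_rot"];T[:3,3]=o["eef_pos"]
M=np.linalg.inv(T@np.array(f["tool_from_camera"]));f["R"]=M[:3,:3];f["t"]=M[:3,3]
pickle.dump((o,f,g,h),open(sys.argv[1]+".pkl","wb"))
E
python3 look.py f6; python3 - <<'E'
from h import *
o,f,g,h=pickle.load(open("f6.pkl","rb"))
cv2.imwrite("pics/m6.png",cv2.resize(f["image"][60:210,156:356],(800,600),interpolation=cv2.INTER_CUBIC)[:,:,::-1])
E
```

```text
time: 13.38
eef_pos: [0.542, 0.0873, 0.1009]
tcp_rot: [[0.759, 0.118, 0.641], [0.09, -0.993, 0.076], [0.645, -0.0, -0.764]]
ft_force: [-6.7, 1.6, 7.6]
width: 0.0228
time: 14.62
eef_pos: [0.5416, 0.0874, 0.1423]
tcp_rot: [[0.763, 0.118, 0.635], [0.09, -0.993, 0.076], [0.64, -0.001, -0.768]]
ft_force: [-6.2, -2.0, -6.4]
width: 0.0233
time: 15.38
eef_pos: [0.5415, 0.0889, 0.1424]
tcp_rot: [[0.763, 0.118, 0.635], [0.09, -0.993, 0.076], [0.64, -0.001, -0.768]]
ft_force: [-5.8, -2.9, -5.9]
width: 0.0231
```

View pics/m6.png

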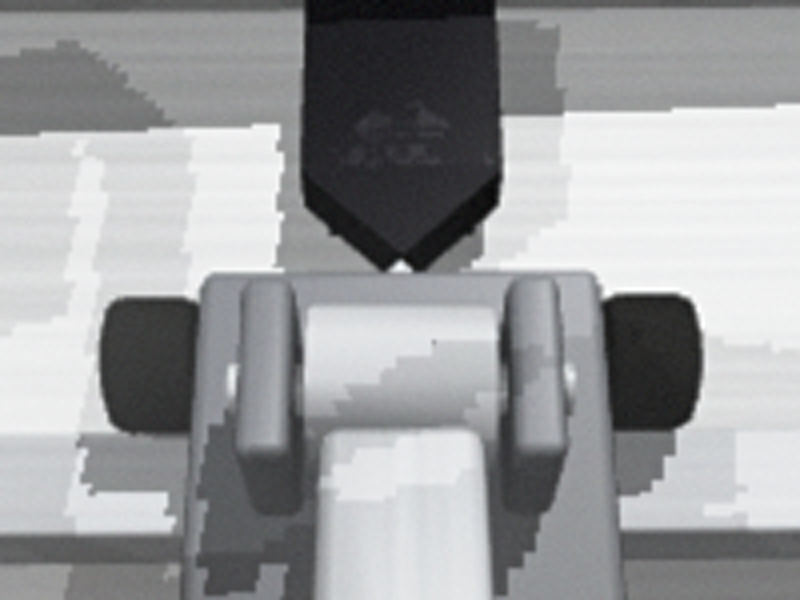

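The pointer tip is at column 401 and the mark's edges at 303 and 499 (centre 401), so it is aligned and settled. Pressing down again.

```bash
python3 -m inch '[[1,[-0.0055,0,0.0035],[0,0,0]],[1,[-0.005,0,0.004],[0,0,0]],[1,[-0.005,0,0.0043],[0,0,0]],[1,[-0.0038,0,0.0054],[0,0,0]],[1,[-0.0037,0,0.0053],[0,0,0]],[1,[0,0,0],[0,0,0]]]'
python3 -m inch '[[1,[-0.0037,0,0.0053],[0,0,0]],[1,[-0.0037,0,0.0053],[0,0,0]],[1,[-0.0013,0,0.0015],[0,0,0]],[1,[-0.0013,0,0.0015],[0,0,0]],[1,[0,0,0],[0,0,0]],[1,[0,0,0],[0,0,0]]]'
```

```text
time: 16.27
eef_pos: [0.5413, 0.0887, 0.1139]
tcp_rot: [[0.758, 0.117, 0.642], [0.089, -0.993, 0.076], [0.646, -0.0, -0.763]]
ft_force: [-5.7, 3.0, 1.5]
width: 0.0235
time: 17.02
eef_pos: [0.5443, 0.089, 0.1007]
tcp_rot: [[0.754, 0.118, 0.647], [0.09, -0.993, 0.076], [0.651, 0.001, -0.759]]
ft_force: [-28.9, 1.1, 30.8]
width: 0.0231
```

```bash
python3 -m inch '[[1,[0.001,0,-0.0015],[0,0,0]],[1,[0,0,-0.001],[0,0,0]],[0,[0,0,0],[0,0,0]],[0,[0,0,0],[0,0,0]],[0,[0,0,0],[0,0,0]],[0,[0,0,0],[0,0,0]],[0,[0,0,-0.025],[0,0,0]],[0,[0,0,-0.035],[0,0,0]],[0,[0,0,-0.035],[0,0,0]],[0,[0,0,-0.01],[0,0,0]],[0,[0,0,0],[0,0,0]],[0,[0,0,0],[0,0,0]]]'
python3 look.py f7; python3 - <<'E'
from m import *
o,f,g,h=pickle.load(open("f7.pkl","rb"));meas(o,f,range(42,66,4),range(98,112,4))
d=pickle.load(open("f0.pkl","rb"))
X=np.array([.993,.1175]);Y=np.array([-.1175,.993]);O=np.array([.626,-.009])
tiles=[]
for n,ff,y in(("scene",d["scene"],-.0305),("scene",g,.110),("side",d["side"],-.0305),("side",h,.110)):
    im=cv2.resize(ff["image"],None,fx=6,fy=6,interpolation=cv2.INTER_CUBIC)
    for a,c in((-15,(255,0,0)),(-7,(0,160,0))):
        a=np.radians(a);P=[]
        for l in(0,.105):
            q=O-l*np.cos(a)*X+y*Y;P.append(tuple(int(k) for k in (proj(ff,[*q,.12+l*np.sin(a)])+.5)*6))
        cv2.line(im,P[0],P[1],c,1)
    m=(np.array(P[0])+P[1])//2;tiles.append(im[m[1]-150:m[1]+150,m[0]-200:m[0]+200])
cv2.imwrite("pics/m7.png",np.vstack([np.hstack(tiles[:2]),np.hstack(tiles[2:])])[:,:,::-1])
E
```

```text
time: 18.52
eef_pos: [0.4736, 0.0803, 0.1781]
tcp_rot: [[0.76, 0.116, 0.639], [0.089, -0.993, 0.075], [0.644, -0.0, -0.765]]
ft_force: [-0.1, -0.6, 1.0]
width: 0.0857
(np.float64(0.02498359599351245), np.int64(236), np.int64(274), np.float64(0.03970865628525507)) (np.float64(0.02543392458235652), np.int64(235), np.int64(274), np.float64(0.039433746532745804))
(np.float64(0.025329209885343026), np.int64(197), np.int64(312), np.float64(0.10771511476099373)) (np.float64(0.024843278113000328), np.int64(198), np.int64(312), np.float64(0.10489629925962242))
mark-carriage along y, mm -0.00853367471135083
```

View pics/m7.png

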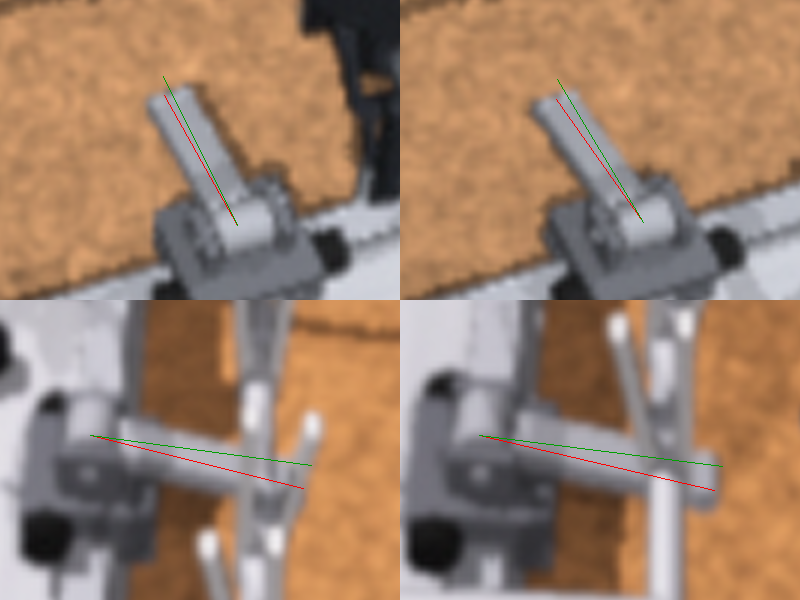

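The lever sits the same against the -15° line as it did at the start in both fixed views, so it is fully down. Alignment reads 0.0 mm and the gripper is clear.

```bash
python3 -c "
from station import *
print(finish_job())"
```

```text
the job is handed in; nothing more can be done
None
```

The stop is reset: I lifted the lever, slid the carriage about 140 mm to the pointed mark, pressed the lever fully down and let go. The job was handed in at about 18.7 s of the 56 s allowed.

- **First try:** pressing the lever down shifted the carriage about 1.5 mm short of the mark. I gripped it again, lifted, moved it 1.5 mm and pressed it down a second time.
- **Alignment:** after letting go, the wrist camera puts the carriage within about 0.1 mm of the mark. The camera calibration itself is only good to about 2 mm, and the pointer tip was seen directly only just before that last press.
- **Lever:** it lies along the fully-down line in both fixed cameras, as it did at the start. The 31 N upward force while pressing suggests it was against its stop.
- **Clear of everything:** the gripper is open and about 10 cm back from the lever, with no contact force.
- **Other objects:** I never went near the vase, pad holder or watering can, but I took no final measurement of where they stand.

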